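# Return the full tea canister to its labelled slot

### The job

Of the three look-alike tea canisters, one holds a solid brick of pressed tea and is clearly heavier; the other two are empty, so feel their weights to find out. Lift the wooden caddy's flap by its handle until it stands upright on its own, then lower the full canister upright onto the floor of the slot with the green dot label, setting it down rather than dropping it. Leave the flap up, the two empties standing where they were, and the bowls, funnel and wooden spoon undisturbed.

Things in the scene. Friction and masses are not known exactly. Their poses are not given: they have to be found in the camera images.
- canister_a: closed aluminium tea canister, upright cylinder 60 mm in diameter and 92 mm high, loose; origin at the centre of its underside, z up. All three look alike. One (a different one each time) holds a solid brick of pressed tea and weighs 0.35 to 0.55 kg in all; the other two are empty, 0.10 to 0.15 kg. Only the weight tells: lift and feel.
- canister_b: like canister_a
- canister_c: like canister_a
- caddy: fixed wooden box, outside 120 mm (its x) by 262 mm (its y) by 108 mm high, floor 8 mm, end walls 6 mm, long walls 10 mm thick; origin at the centre of its underside, z up, its -x side roughly towards the robot. Inside, two equal slots side by side along y, centres 110 mm apart. Outside the -x wall, level with its top, runs a ledge 32 mm deep with a label in front of each slot. A flap closes the top.
- flap (a joint): the caddy's wooden flap, 112 mm long (x) by 258 mm wide, 6 mm thick, hinged along the top of the caddy's far (+x) wall: 0 = closed flat, 1.57 = upright, 1.95 = end stop, leaning back from the robot. It starts nearly closed (0 to 0.2). It weighs 0.18 kg; its stiff hinge (0.18 N m of friction) holds it wherever it is left.
- flap_hinge (a point): middle of the flap's hinge line, 55 mm in the caddy's +x from its centre, 108 mm above its underside; the hinge line runs along the caddy's y
- flap_handle (a point): middle of the flap's handle: a round steel bar 10 mm thick and 110 mm long along the caddy's y, carried on two end posts; when closed it lies 98 mm from the hinge towards the caddy's -x and 45 mm above it (38 mm clear above the flap's top face to the bar's centre); the flap's free edge lies 12 mm beyond it
- label_full: label of the slot for the full canister: green plate 28 by 60 mm with a solid white dot, on the ledge in front of that slot; origin at the centre of its underside, x and y as the caddy's. The two labels change places from start to start.
- slot_full (a point): centre of the floor of the green-dot slot (66 mm in the caddy's +x from its label, 8 mm above the caddy's underside); a canister's origin comes here. The slot is about 77 mm square between rails 22 mm high, so a canister has about 8 mm to spare all round; above the rails it is 70 mm from the slot's centre to the end wall, 40 mm to the -x wall and 60 mm to the +x wall.
- label_other: label of the other slot: orange plate 28 by 60 mm with two white bars; origin at the centre of its underside
- slot_other (a point): centre of the floor of the slot with the orange label, which is to stay empty
- bowls: bystander: stack of three ceramic bowls, 140 mm across, 115 mm high, loose; origin under its centre
- funnel: bystander: yellow plastic funnel standing on its mouth, 90 mm across, 95 mm high, loose; origin under its centre
- spoon: bystander: wooden spoon 260 mm long lying on the ledge, loose; origin below its middle
Things that resemble listed ones, but are neither listed nor needed, are in the scene too. Leave any blue look-alike of the canister_c alone.

How it is judged:
By the outcome, as a careful person would: the job done as asked, in the order asked, and still so for the second after the job is handed in, with the robot touching nothing.
It also fails if it takes over 72 s, if anything falls off the work surface, if the arm or the gripper's body presses on something with over 40 N, if the wrist force passes 120 N, or if a joint passes its speed limit or range.

### The arm

A 6-joint arm with a two-finger parallel gripper is mounted at the origin on the work surface. World frame = base frame: x ahead of the robot, y to its left, z up, the work surface at z = 0. Lengths are in mm, angles in rad, forces in N, time in s.
With the tool pointing down it reaches from about 350 to 775 mm from the base axis. Payload 7.3 kg.
Tool frame: the origin (TCP) lies on the centre line of the jaws, within the pads' length; the fingertips stand 17 mm ahead of it and the grasp point (between the pads) lies 2 mm behind it; z points along the fingers, y is the line along which they close (so a half turn about z gives the same grasp; the last joint's range is limited). The gripper opens to 92 mm and grips with 3 to 60 N. Pads are 19 mm wide; open, the fingers measure 130 mm over their backs; the gripper's body (75 mm by 190 mm) begins 47 mm behind the grasp point.
Start: joints at [1.042, 0.342, 1.524, -0, 1.275, -0.146], TCP at [196.084, 487.026, 243.741] pointing down, gripper open.
Joint ranges: [-2.53, 2.53], [-0.77, 2.02], [0.04, 2.7], [-1, 4.14], [0.28, 2.66], [-3.11, 3.11]. Speed limits (rad/s): [2.57, 2.57, 3.14, 3.14, 3.14, 3.14].

### API

Orientations are given as [roll, pitch, yaw] about the fixed x, y, z axes, in that order (R = Rz(yaw) Ry(pitch) Rx(roll)).
In Python, from plant import bot gives the robot as it stands. The module is installed in compiled form; this text tells all that it offers.
- The arm moves only by the shell command python3 -m pendant 'ROWS'. ROWS is JSON, a list of rows, each a list of 3 entries, a list of its own where there are three numbers: the shift along the world's x, y, z as a fraction of full scale, then the turn, a rotation vector about the world's x, y, z as a fraction of full scale, then the opening, from -1 (shut) to 1 (fully open), so that 0 is half open. In form: [[[tx, ty, tz], [rx, ry, rz], claw], ...]. A call has exactly 10 rows; each row shifts and turns the commanded pose from where the row before left it; what a row does not reach is not made up. Full scale, the value 1, is 30 mm for a shift and 0.12 rad for a turn. A row lasts 1/12 s, in which the tool goes at most 41.7 mm and 7.16 degrees, less where a joint would pass 70% of its speed; a pose out of reach is approached as far as the arm can. A call with a number of a shift or a turn outside -1 to 1 is refused whole. A call with a gripper value outside its range is refused whole. The fingers move at their own pace and stop on an object; the grip force is fixed at half the most. Time passes only in rows, so rows that do not move let the fingers close, or fill a call up. It gives the time, the measured TCP pose, the force, the opening and the grip force at its end, in the units of the state.
- bot.get_obs(): the state, without advancing time (a new reading comes with each control period).
- bot.capture(name): name is "side" or "top"; returns the picture (480x640x3 uint8, blue, green, red); there is no depth.
- bot.camera_params(name): a dict with "fovy" (degrees; the focal length in pixels is half the picture's height over the tangent of half this angle, whatever the lens; pixels are square), "cx", "cy" (the principal point, pixels), "camera_from_world" (4x4, takes a point from world to camera coordinates). Camera axes: x right, y down, z forward; pixel columns grow to the right and rows downward; lengths in mm; the calibration is good to about 2 mm. A picture is of the moment at which its call begins. camera_params takes no time and is no camera call.
- bot.close_job(): hands the job in; it is judged then, once.
The state is a dict: "time": time; "joint_positions": joint angles; "dq": joint speeds; "tau": joint torques, N m; "tool_pos": TCP position; "tcp_rot": TCP orientation; "contact_force": force on the tool from outside, world axes, zero at the start; "moment": the same for the moment, N m; "grip_width": finger opening in mm; "finger_force": force on a finger pad.
Only numpy, scipy, OpenCV 4.12 (cv2) and the standard library are available. Lean on these libraries where they do the work, as an engineer would, in place of code of your own. Each camera call takes 0.05 s, during which the arm holds its last target. There are 200 camera calls.

## Working session

There is one attempt and no reset: what is moved stays moved. The work goes in short steps, Python scripts to look and compute and a shell command to move; the robot and the scene stay as the last step left them, time stands still between calls to the robot, and variables do not carry over. Pictures are saved under pics/ and viewed, at most 12 in all, crops included, and the job is handed in when it is done.

```bash
mkdir -p pics; python3 - <<'E'
from plant import bot
import cv2
for n in("side","top"):
    cv2.imwrite(f"pics/{n}0.png",bot.capture(n))
    p=bot.camera_params(n);print(n,p)
o=bot.get_obs();print({k:o[k] for k in("time","tool_pos","tcp_rot","contact_force","grip_width")})
E
```

```text
side {'fovy': 47.38963765971817, 'cx': 315.9496640968578, 'cy': 238.67275519511247, 'camera_from_world': array([[ 9.37624234e-01, -3.47617558e-01, -4.77805756e-03,
        -5.01757323e+02],
       [-2.10713363e-01, -5.57315372e-01, -8.03118581e-01,
         1.52428864e+02],
       [ 2.76515235e-01,  7.54030245e-01, -5.95800063e-01,
         1.20887132e+03],
       [ 0.00000000e+00,  0.00000000e+00,  0.00000000e+00,
         1.00000000e+00]])}
top {'fovy': 48.63765755397479, 'cx': 315.51484194345085, 'cy': 235.22599189291896, 'camera_from_world': array([[ 6.37771493e-02, -9.97950549e-01,  5.21311775e-03,
        -8.06836806e+01],
       [-9.77300984e-01, -6.35132664e-02, -2.02110987e-01,
         5.14335761e+02],
       [ 2.02027872e-01,  7.79527745e-03, -9.79348749e-01,
         1.01162063e+03],
       [ 0.00000000e+00,  0.00000000e+00,  0.00000000e+00,
         1.00000000e+00]])}
{'time': 0.1, 'tool_pos': array([195.90688393, 486.708476  , 243.12444581]), 'tcp_rot': array([-3.14024001e+00, -2.16590018e-04,  2.75875820e+00]), 'contact_force': array([ 0.02669981, -0.59978062,  0.26999489]), 'grip_width': 91.91164553416564}
```

View pics/side0.png

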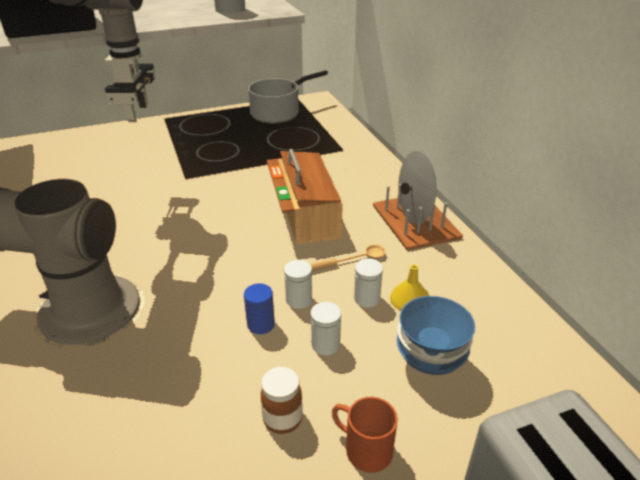

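View pics/top0.png

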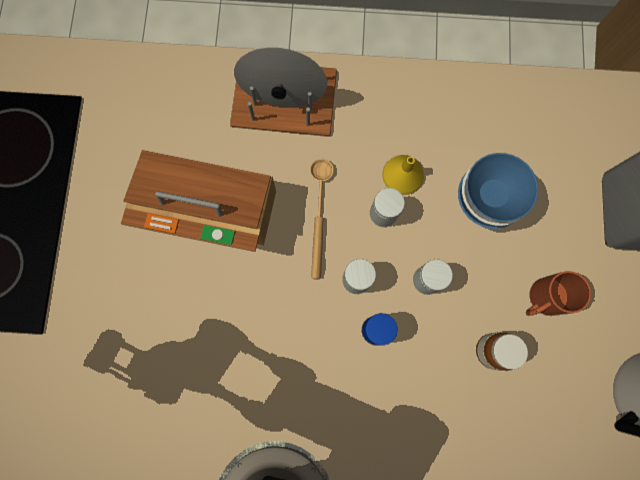

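Both views show the closed caddy at top (200,195), with the green label nearer the canisters at top (218,235). The lids are at top (360,270), (436,272) and (389,201), and at side (298,270), (326,314) and (369,269). Next I'll enlarge both views.

```bash
python3 - <<'E'
import cv2
t=cv2.imread("pics/top0.png");s=cv2.imread("pics/side0.png")
cv2.imwrite("pics/tc.png",cv2.resize(t[130:310,110:460],(800,411),interpolation=cv2.INTER_CUBIC)) 
cv2.imwrite("pics/sc.png",cv2.resize(s[140:365,235:435],(533,600),interpolation=cv2.INTER_CUBIC))
E
```

```text
(no output)
```

View pics/tc.png

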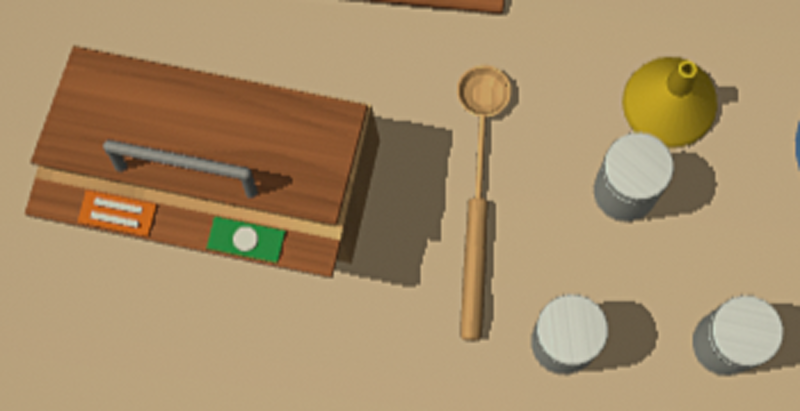

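View pics/sc.png

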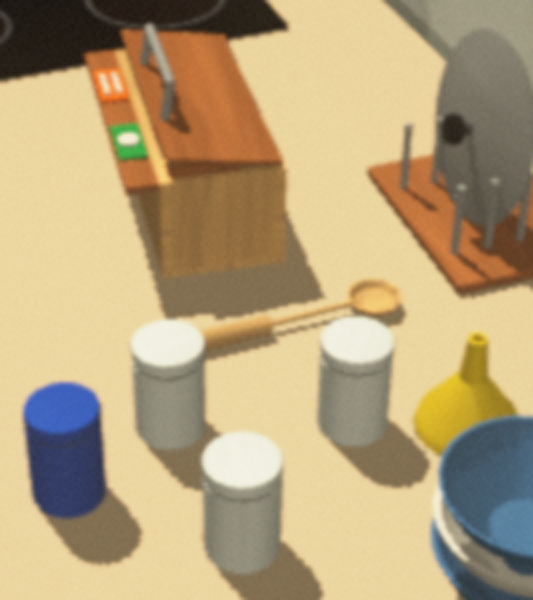

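The crops give the lid centres, the label dots, the handle bar ends and the flap's rear corners. Now I'll triangulate them.

```bash
cat > h.py <<'E'
from plant import bot
import numpy as np,cv2
def P(n):
    p=bot.camera_params(n);f=240/np.tan(np.radians(p["fovy"])/2)
    return np.array([[f,0,p["cx"]],[0,f,p["cy"]],[0,0,1]])@p["camera_from_world"][:3]
PT,PS=P("top"),P("side")
def tri(t,s):
    X=cv2.triangulatePoints(PT,PS,np.array(t,float).reshape(2,1),np.array(s,float).reshape(2,1))[:,0];X=X/X[3]
    r=[np.round((Q@X)[:2]/(Q@X)[2]-q,1) for Q,q in((PT,t),(PS,s))]
    return X[:3],r
def onz(Q,uv,z):
    A=np.c_[Q[:,0],Q[:,1],-np.array([*uv,1])];return np.linalg.solve(A,-(Q[:,2]*z+Q[:,3]))[:2]
E
python3 - <<'E'
from h import *
D=dict(A=((572,330),(168,345)),B=((748,330),(242,464)),C=((638,166),(357,343)),green=((245,238),(128,139)),orange=((117,213),(110,83)),
h1=((107,147),(149,30)),h2=((250,175),(169,82)),r1=((73,46),(226,33)),r2=((370,105),(281,160)),ledge2=((333,276),(127,189)),blue=((617,456),(62,408)))
for k,(t,s) in D.items():
    t=np.array(t)/2.2857+[110,130];s=np.array(s)/2.665+[235,140]
    X,r=tri(t,s);print(k,X.round(1),*r)
E
```

```text
A [ 442.  -138.1   87. ] [ 0.2 -0.7] [-0.6  0.1]
B [ 450.4 -285.    86.1] [ 0. -0.] [-0.  0.]
C [ 587.  -188.2   85.6] [ 0.1 -0.3] [-0.3  0.1]
green [497.3 137.9 110.1] [ 0.1 -0.3] [-0.2  0.1]
orange [512.  245.9 110.5] [ 0.1 -0.6] [-0.4  0.1]
h1 [554.3 244.3 162.8] [ 0.2 -0.8] [-0.5  0.1]
h2 [536.3 127.4 169.6] [ 0.1 -0.4] [-0.2  0.1]
r1 [656.  300.2 112.8] [ 0.4 -1.4] [-0.9  0.3]
r2 [616.1  43.4 116.2] [-0.   0.1] [ 0.1 -0. ]
ledge2 [471.7  62.8 105.7] [ 0.2 -0.7] [-0.5  0.1]
blue [ 341.4 -179.9   86.4] [ 0.2 -1. ] [-0.9  0.1]
```

```bash
python3 - <<'E'
from h import *
T=lambda u:np.array(u)/2.2857+[110,130]
S=lambda u:np.array(u)/2.665+[235,140]
print("funnel",tri(T((687,68)),S((477,338))))
print("spoon",onz(PT,T((470,335)),10),onz(PT,T((484,92)),10))
for k,u in dict(A=(572,330),B=(748,330),C=(638,166)).items(): print(k,onz(PT,T(u),92))
print("fbowl edge", onz(PT,(462,190),100))
E
```

```text
funnel (array([ 674.87821859, -226.24069395,   94.6929557 ]), [array([ 0. , -0.1]), array([-0.1,  0. ])])
spoon [440.79840026 -52.85583815] [669.86148713 -51.36403198]
A [ 440.05241694 -137.44620639]
B [ 449.49701337 -283.66522722]
C [ 584.63104412 -187.20182335]
fbowl edge [ 617.12183419 -327.17959273]
```

```bash
python3 -m pendant '[[[0.67,-1,0],[0,0,0],1],[[0.67,-1,0],[0,0,0],1],[[0.67,-1,0],[0,0,0],1],[[0.67,-1,0],[0,0,0],1],[[0.67,-1,0],[0,0,0],1],[[0.67,-1,0],[0,0,0],1],[[0.67,-1,0],[0,0,0],1],[[0.67,-1,0],[0,0,0],1],[[0.67,-1,0],[0,0,0],1],[[0.67,-1,0],[0,0,0],1]]'; python3 -m pendant '[[[0.15,-1,0],[0,0,0],1],[[0.15,-1,0],[0,0,0],1],[[0.15,-1,0],[0,0,0],1],[[0.15,-1,0],[0,0,0],1],[[0.15,-1,0],[0,0,0],1],[[0.15,-1,0],[0,0,0],1],[[0.15,-1,0],[0,0,0],1],[[0.15,-1,0],[0,0,0],1],[[0.15,-1,0],[0,0,0],1],[[0.15,-1,0],[0,0,0],1]]'
```

```text
time: 0.93
tool_pos: [397.5, 185.3, 243.6]
tcp_rot: [-3.142, -0.0, 2.759]
contact_force: [-0.3, 0.6, -0.1]
grip_width: 91.4
finger_force: 0.0
time: 1.77
tool_pos: [441.8, -114.4, 243.5]
tcp_rot: [3.141, -0.001, 2.759]
contact_force: [0.9, 0.2, 0.5]
grip_width: 91.8
finger_force: 0.0
```

```bash
python3 -m pendant '[[[-0.03,-0.78,0],[0,0,0],1],[[0,0,-0.9],[0,0,0],1],[[0,0,-0.9],[0,0,0],1],[[0,0,-0.9],[0,0,0],1],[[0,0,-0.9],[0,0,0],1],[[0,0,-0.9],[0,0,0],1],[[0,0,-0.8],[0,0,0],1],[[0,0,-0.5],[0,0,0],1],[[0,0,-0.3],[0,0,0],1],[[0,0,0],[0,0,0],1]]'; python3 -m pendant '[[[0,0,0],[0,0,0],0.2],[[0,0,0],[0,0,0],0],[[0,0,0],[0,0,0],-0.2],[[0,0,0],[0,0,0],-0.4],[[0,0,0],[0,0,0],-0.4],[[0,0,0],[0,0,0],-0.4],[[0,0,0],[0,0,0],-0.4],[[0,0,0],[0,0,0],-0.4],[[0,0,0],[0,0,0],-0.4],[[0,0,0],[0,0,0],-0.4]]'
```

```text
time: 2.6
tool_pos: [440.1, -135.9, 59.0]
tcp_rot: [3.141, -0.004, 2.759]
contact_force: [-0.6, -0.8, -0.1]
grip_width: 91.5
finger_force: 0.0
time: 3.43
tool_pos: [441.5, -136.5, 61.3]
tcp_rot: [3.142, 0.001, 2.759]
contact_force: [-1.1, -0.3, 6.4]
grip_width: 60.3
finger_force: 30.0
```

```bash
python3 -m pendant '[[[0,0,0.2],[0,0,0],-0.4],[[0,0,0.3],[0,0,0],-0.4],[[0,0,0.3],[0,0,0],-0.4],[[0,0,0],[0,0,0],-0.4],[[0,0,0],[0,0,0],-0.4],[[0,0,0],[0,0,0],-0.4],[[0,0,0],[0,0,0],-0.4],[[0,0,0],[0,0,0],-0.4],[[0,0,0],[0,0,0],-0.4],[[0,0,0],[0,0,0],-0.4]]'
python3 -c "
from plant import bot
o=bot.get_obs();print(o['contact_force'],o['moment'],o['tau'],o['tool_pos'])"
```

```text
time: 4.27
tool_pos: [441.0, -136.3, 84.5]
tcp_rot: [3.141, -0.001, 2.759]
contact_force: [-0.1, -0.7, -1.5]
grip_width: 59.9
finger_force: 30.0
[-0.10390826 -0.6568728  -1.53273054] [-0.03945718 -0.00221561  0.04736633] [ 1.96924389e-03 -4.09343648e+01 -1.71593034e+01 -3.13849014e-02
  8.13882309e-02 -2.71540375e-04] [ 441.04743982 -136.32063648   84.4972698 ]
```

A reads about 1.5 N, so it is empty. I'll put it back and go to B.

```bash
python3 -m pendant '[[[0,0,-0.3],[0,0,0],-0.4],[[0,0,-0.25],[0,0,0],-0.4],[[0,0,-0.15],[0,0,0],-0.4],[[0,0,-0.08],[0,0,0],-0.4],[[0,0,0],[0,0,0],-0.4],[[0,0,0],[0,0,0],0.5],[[0,0,0],[0,0,0],1],[[0,0,0],[0,0,0],1],[[0,0,0],[0,0,0],1],[[0,0,0],[0,0,0],1]]'; python3 -m pendant '[[[0,0,0.8],[0,0,0],1],[[0,0,1],[0,0,0],1],[[0,0,1],[0,0,0],1],[[0.05,-0.8,0],[0,0,0],1],[[0.05,-1,0],[0,0,0],1],[[0.05,-1,0],[0,0,0],1],[[0.05,-1,0],[0,0,0],1],[[0.05,-1,0],[0,0,0],1],[[0.03,-0.1,0],[0,0,0],1],[[0,0,0],[0,0,0],1]]'
```

```text
time: 5.1
tool_pos: [441.2, -136.4, 61.2]
tcp_rot: [3.141, -0.0, 2.759]
contact_force: [-0.2, -0.2, -1.2]
grip_width: 88.6
finger_force: 0.0
time: 5.93
tool_pos: [449.4, -284.9, 144.9]
tcp_rot: [3.141, -0.0, 2.756]
contact_force: [0.6, 0.0, 0.9]
grip_width: 91.5
finger_force: 0.0
```

```bash
python3 -m pendant '[[[0,0,-0.9],[0,0,0],1],[[0,0,-0.9],[0,0,0],1],[[0,0,-0.7],[0,0,0],1],[[0,0,-0.3],[0,0,0],1],[[0,0,0],[0,0,0],0.5],[[0,0,0],[0,0,0],0],[[0,0,0],[0,0,0],-0.4],[[0,0,0],[0,0,0],-0.4],[[0,0,0],[0,0,0],-0.4],[[0,0,0],[0,0,0],-0.4]]'; python3 -m pendant '[[[0,0,0],[0,0,0],-0.4],[[0,0,0.2],[0,0,0],-0.4],[[0,0,0.3],[0,0,0],-0.4],[[0,0,0.3],[0,0,0],-0.4],[[0,0,0],[0,0,0],-0.4],[[0,0,0],[0,0,0],-0.4],[[0,0,0],[0,0,0],-0.4],[[0,0,0],[0,0,0],-0.4],[[0,0,0],[0,0,0],-0.4],[[0,0,0],[0,0,0],-0.4]]'
```

```text
time: 6.77
tool_pos: [450.1, -283.6, 62.5]
tcp_rot: [-3.141, 0.002, 2.759]
contact_force: [0.2, 1.4, 5.0]
grip_width: 61.6
finger_force: 30.0
time: 7.6
tool_pos: [449.4, -283.3, 85.0]
tcp_rot: [3.141, -0.001, 2.759]
contact_force: [-1.1, -0.5, -1.0]
grip_width: 61.3
finger_force: 30.0
```

B reads about 1 N, so it is empty too. I'll set it down and go to C to confirm.

```bash
python3 -m pendant '[[[0,0,-0.3],[0,0,0],-0.4],[[0,0,-0.25],[0,0,0],-0.4],[[0,0,-0.15],[0,0,0],-0.4],[[0,0,-0.08],[0,0,0],-0.4],[[0,0,0],[0,0,0],-0.4],[[0,0,0],[0,0,0],0.5],[[0,0,0],[0,0,0],1],[[0,0,0],[0,0,0],1],[[0,0,0],[0,0,0],1],[[0,0,0],[0,0,0],1]]'; python3 -m pendant '[[[0,0,0.8],[0,0,0],1],[[0,0,1],[0,0,0],1],[[0,0,1],[0,0,0],1],[[0.7,0.5,0],[0,0,0],1],[[0.9,0.6,0],[0,0,0],1],[[0.9,0.6,0],[0,0,0],1],[[0.9,0.6,0],[0,0,0],1],[[0.9,0.6,0],[0,0,0],1],[[0.2,0.27,0],[0,0,0],1],[[0,0,0],[0,0,0],1]]'
```

```text
time: 8.43
tool_pos: [449.5, -283.3, 61.6]
tcp_rot: [3.141, -0.0, 2.759]
contact_force: [0.0, 0.2, 0.1]
grip_width: 89.6
finger_force: 0.0
time: 9.27
tool_pos: [585.8, -186.2, 145.3]
tcp_rot: [3.141, -0.0, 2.762]
contact_force: [-0.5, -0.2, -0.4]
grip_width: 92.0
finger_force: 0.0
```

```bash
python3 -m pendant '[[[0,0,-0.9],[0,0,0],1],[[0,0,-0.9],[0,0,0],1],[[0,0,-0.7],[0,0,0],1],[[0,0,-0.3],[0,0,0],1],[[0,0,0],[0,0,0],0.5],[[0,0,0],[0,0,0],0],[[0,0,0],[0,0,0],-0.4],[[0,0,0],[0,0,0],-0.4],[[0,0,0],[0,0,0],-0.4],[[0,0,0],[0,0,0],-0.4]]'; python3 -m pendant '[[[0,0,0],[0,0,0],-0.4],[[0,0,0.2],[0,0,0],-0.4],[[0,0,0.3],[0,0,0],-0.4],[[0,0,0.3],[0,0,0],-0.4],[[0,0,0],[0,0,0],-0.4],[[0,0,0],[0,0,0],-0.4],[[0,0,0],[0,0,0],-0.4],[[0,0,0],[0,0,0],-0.4],[[0,0,0],[0,0,0],-0.4],[[0,0,0],[0,0,0],-0.4]]'
```

```text
time: 10.1
tool_pos: [585.5, -188.2, 63.4]
tcp_rot: [3.141, 0.003, 2.759]
contact_force: [1.5, 2.8, 5.8]
grip_width: 61.4
finger_force: 30.0
time: 10.93
tool_pos: [584.4, -188.2, 85.5]
tcp_rot: [3.141, -0.001, 2.759]
contact_force: [0.2, 0.8, -4.2]
grip_width: 61.2
finger_force: 30.0
```

C reads 4.2 N, so it is the full one. I'll put it down and move to the flap.

```bash
python3 -m pendant '[[[0,0,-0.3],[0,0,0],-0.4],[[0,0,-0.25],[0,0,0],-0.4],[[0,0,-0.15],[0,0,0],-0.4],[[0,0,-0.08],[0,0,0],-0.4],[[0,0,0],[0,0,0],-0.4],[[0,0,0],[0,0,0],0.5],[[0,0,0],[0,0,0],1],[[0,0,0],[0,0,0],1],[[0,0,0],[0,0,0],1],[[0,0,0],[0,0,0],1]]'; python3 -m pendant '[[[0,0,0.8],[0,0,0],1],[[0,0,1],[0,0,0],1],[[0,0,1],[0,0,0],1],[[0,0.6,1],[0,0,-0.5],0.5],[[-0.1,0.9,1],[0,0,-1],0.1],[[-0.1,1,0.3],[0,0,-1],0.1],[[-0.1,1,0],[0,0,-1],0.1],[[-0.1,1,0],[0,0,-1],0.1],[[-0.1,1,0],[0,0,-1],0.1],[[-0.1,1,0],[0,0,-1],0.1]]';python3 -m pendant '[[[-0.1,1,0],[0,0,-1],0],[[-0.1,1,0],[0,0,-1],0],[[-0.1,1,0],[0,0,-1],0],[[-0.1,1,0],[0,0,-1],0],[[-0.1,1,0],[0,0,-0.6],0],[[-0.1,0.8,0],[0,0,0],0],[[-0.1,0.2,0],[0,0,0],0],[[0,0,0],[0,0,0],0],[[0,0,0],[0,0,0],0],[[0,0,0],[0,0,0],0]]'
```

```text
time: 11.77
tool_pos: [584.7, -188.4, 62.4]
tcp_rot: [3.141, 0.0, 2.759]
contact_force: [-0.3, -1.8, -0.0]
grip_width: 89.2
finger_force: 0.0
time: 12.6
tool_pos: [566.3, 8.1, 215.7]
tcp_rot: [3.141, 0.0, 1.973]
contact_force: [-0.8, -0.8, -1.2]
grip_width: 52.0
finger_force: 0.0
time: 13.43
tool_pos: [545.8, 185.5, 215.5]
tcp_rot: [3.141, 0.001, 1.426]
contact_force: [1.0, -0.6, -0.8]
grip_width: 46.2
finger_force: 0.0
```

```bash
python3 -m pendant '[[[0,0,-0.5],[0,0,0],0],[[0,0,-0.5],[0,0,0],0],[[0,0,-0.3],[0,0,0],0],[[0,0,-0.2],[0,0,0],-0.4],[[0,0,0],[0,0,0],-0.6],[[0,0,0],[0,0,0],-0.8],[[0,0,0],[0,0,0],-0.9],[[0,0,0],[0,0,0],-0.9],[[0,0,0],[0,0,0],-0.9],[[0,0,0],[0,0,0],-0.9]]'
python3 - <<'E'
from h import *
cv2.imwrite("pics/s1.png",cv2.resize(bot.capture("side")[120:260,230:380],(640,597),interpolation=cv2.INTER_CUBIC))
E
```

```text
time: 14.27
tool_pos: [545.3, 186.9, 171.0]
tcp_rot: [-3.142, -0.0, 1.427]
contact_force: [-2.7, -0.4, 3.0]
grip_width: 9.1
finger_force: 30.0
```

View pics/s1.png

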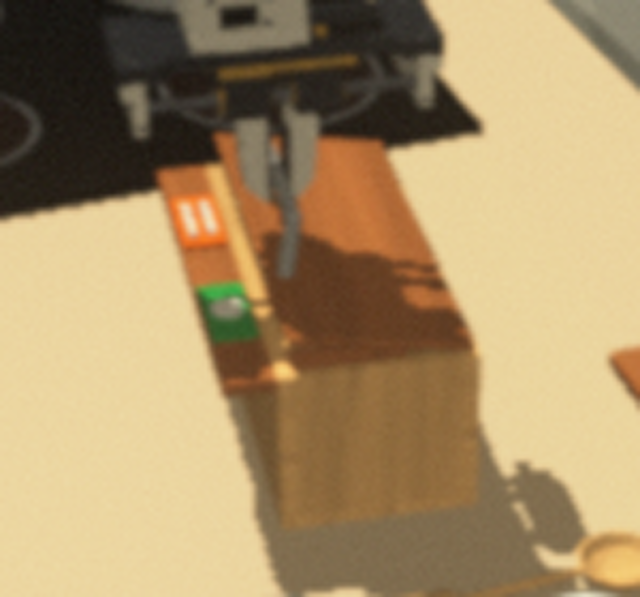

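The fingers hold the bar (width 9 mm). I'll loosen to a cage and follow the arc.

```bash
python3 -m pendant '[[[0,0,0],[0,0,0],-0.65],[[0,0,0],[0,0,0],-0.65],[[0.3,-0.04,0.3],[0,0,0],-0.65],[[0.3,-0.04,0.3],[0,0,0],-0.65],[[0.38,-0.06,0.23],[0,0,0],-0.65],[[0.38,-0.06,0.23],[0,0,0],-0.65],[[0.42,-0.06,0.13],[0,0,0],-0.65],[[0.42,-0.06,0.13],[0,0,0],-0.65],[[0,0,0],[0,0,0],-0.65],[[0,0,0],[0,0,0],-0.65]]'
python3 - <<'E'
from h import *
cv2.imwrite("pics/s2.png",cv2.resize(bot.capture("side")[110:260,230:380],(600,600),interpolation=cv2.INTER_CUBIC))
E
```

```text
time: 15.15
tool_pos: [611.8, 177.0, 209.7]
tcp_rot: [3.141, 0.0, 1.426]
contact_force: [-0.5, 0.3, 0.4]
grip_width: 16.3
finger_force: 0.0
```

View pics/s2.png

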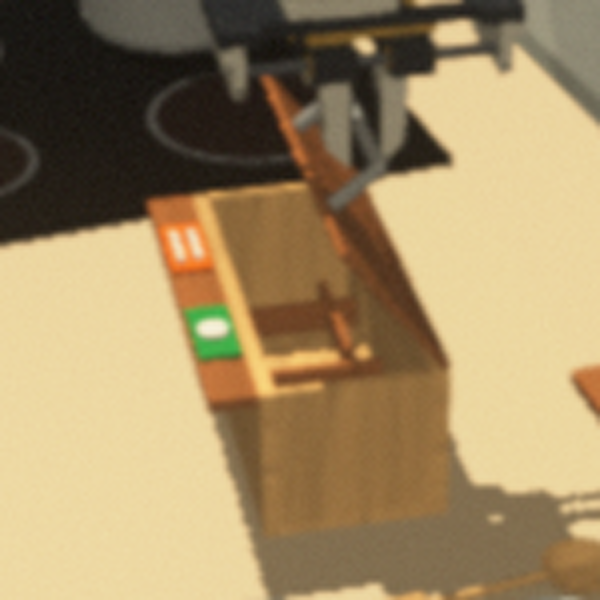

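The flap is about half up and the bar is still caged between the fingers. I'll continue the arc.

```bash
python3 -m pendant '[[[0.44,-0.07,0.02],[0,0,0],-0.65],[[0.44,-0.07,0.02],[0,0,0],-0.65],[[0.43,-0.06,-0.09],[0,0,0],-0.65],[[0.43,-0.06,-0.09],[0,0,0],-0.65],[[0.3,-0.04,-0.11],[0,0,0],-0.65],[[0.3,-0.04,-0.11],[0,0,0],-0.65],[[0,0,0],[0,0,0],-0.65],[[0,0,0],[0,0,0],-0.65],[[0,0,0],[0,0,0],-0.65],[[0,0,0],[0,0,0],-0.65]]'
python3 - <<'E'
from h import *
a=cv2.resize(bot.capture("side")[100:250,230:380],(400,400),interpolation=cv2.INTER_CUBIC)
b=cv2.resize(bot.capture("top")[110:260,110:260],(400,400),interpolation=cv2.INTER_CUBIC)
cv2.imwrite("pics/s3.png",np.hstack([a,b]))
E
```

```text
time: 16.03
tool_pos: [681.3, 167.2, 199.7]
tcp_rot: [3.141, -0.0, 1.427]
contact_force: [0.2, 0.1, -0.0]
grip_width: 16.2
finger_force: 0.0
```

View pics/s3.png

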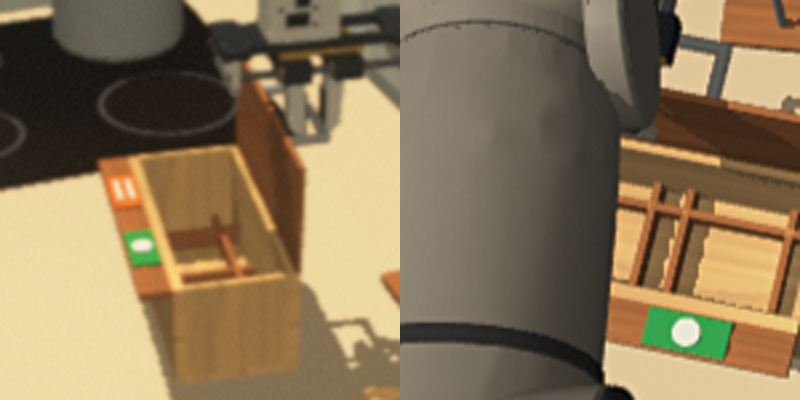

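The flap stands upright at about 1.6 rad. I'll back off, rise and return to C.

```bash
python3 -m pendant '[[[-0.1,0.01,0],[0,0,0],-0.65],[[0,0,0.2],[0,0,0],-0.65],[[0,0,0.5],[0,0,0],-0.65],[[0,0,0.8],[0,0,0],-0.65],[[0,0,0.8],[0,0,0],-0.65],[[-0.1,-0.4,0.3],[0,0,0.8],0],[[-0.3,-0.9,0],[0,0,1],0.5],[[-0.3,-1,0],[0,0,1],1],[[-0.3,-1,0],[0,0,1],1],[[-0.3,-1,0],[0,0,1],1]]'; python3 -m pendant '[[[-0.3,-1,0],[0,0,1],1],[[-0.3,-1,0],[0,0,1],1],[[-0.3,-1,0],[0,0,1],1],[[-0.3,-1,0],[0,0,1],1],[[-0.3,-1,0],[0,0,1],1],[[-0.2,-1,0],[0,0,1],1],[[-0.2,-1,0],[0,0,0.4],1],[[-0.1,-0.6,0],[0,0,0],1],[[0,0,0],[0,0,0],1],[[0,0,0],[0,0,0],1]]'
```

```text
time: 16.97
tool_pos: [639.1, 37.3, 278.1]
tcp_rot: [3.141, 0.001, 2.009]
contact_force: [1.1, -0.8, 0.3]
grip_width: 44.8
finger_force: 0.0
time: 17.8
tool_pos: [579.5, -190.4, 277.8]
tcp_rot: [3.141, 0.0, 2.769]
contact_force: [-0.0, 0.6, -0.7]
grip_width: 91.6
finger_force: 0.0
```

```bash
python3 -m pendant '[[[0.17,0.07,-0.8],[0,0,-0.08],1],[[0,0,-1],[0,0,0],1],[[0,0,-1],[0,0,0],1],[[0,0,-1],[0,0,0],1],[[0,0,-1],[0,0,0],1],[[0,0,-1],[0,0,0],1],[[0,0,-0.8],[0,0,0],1],[[0,0,-0.5],[0,0,0],1],[[0,0,-0.1],[0,0,0],1],[[0,0,0],[0,0,0],1]]'; python3 -m pendant '[[[0,0,0],[0,0,0],0.5],[[0,0,0],[0,0,0],0],[[0,0,0],[0,0,0],-0.4],[[0,0,0],[0,0,0],-0.4],[[0,0,0],[0,0,0],-0.4],[[0,0,0],[0,0,0],-0.4],[[0,0,0],[0,0,0],-0.4],[[0,0,0],[0,0,0],-0.4],[[0,0,0],[0,0,0],-0.4],[[0,0,0],[0,0,0],-0.4]]'
python3 - <<'E'
from h import *
a=cv2.resize(bot.capture("side")[100:250,230:380],(400,400),interpolation=cv2.INTER_CUBIC)
b=cv2.resize(bot.capture("top")[130:260,115:285],(785,600),interpolation=cv2.INTER_CUBIC)
cv2.imwrite("pics/t4.png",b);cv2.imwrite("pics/s4.png",a)
E
```

```text
time: 18.63
tool_pos: [584.8, -186.2, 60.7]
tcp_rot: [3.141, -0.002, 2.763]
contact_force: [-0.8, -0.2, 0.9]
grip_width: 91.4
finger_force: 0.0
time: 19.47
tool_pos: [585.2, -188.0, 62.1]
tcp_rot: [-3.141, 0.001, 2.761]
contact_force: [-1.7, -1.6, 4.8]
grip_width: 61.0
finger_force: 30.0
```

View pics/t4.png

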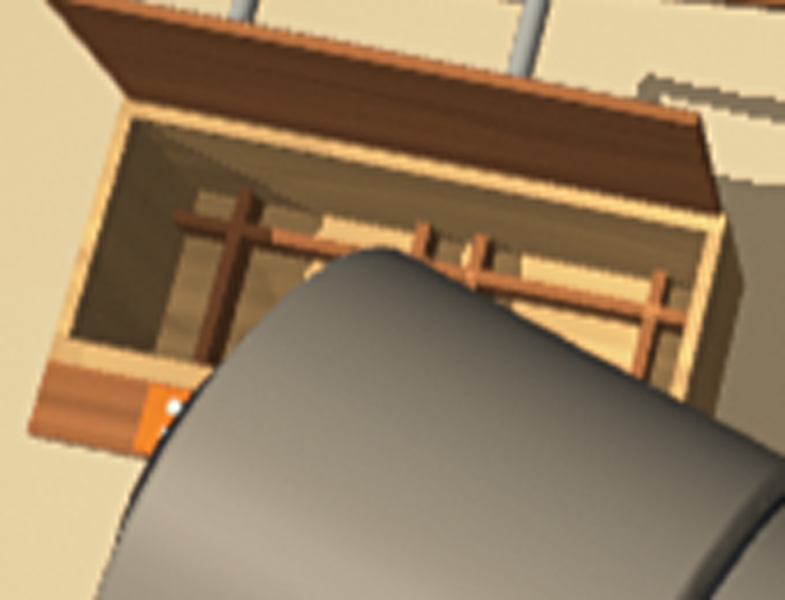

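View pics/s4.png

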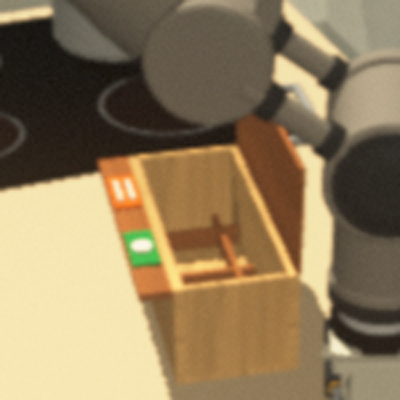

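The flap still holds upright on its own. In the top crop the rail corners of the green slot are at about (492,288) and (640,314), and the caddy's rear top corners at (130,100) and (722,215).

```bash
python3 - <<'E'
from h import *
T=lambda u:onz(PT,np.array(u[:2])/4.618+[115,130],u[2])
a,b=T((492,288,30)),T((640,314,30));d=a-b;print(a,b,np.hypot(*d),np.arctan2(-d[0],d[1]))
e=np.array([.989,-.147]);f=np.array([.147,.989]);print("slot",(a+b)/2-38.5*e)
a,b=T((130,100,108)),T((722,215,108));d=a-b;print(a,b,np.hypot(*d),np.arctan2(-d[0],d[1]));print("slot",(a+b)/2-60*e-55*f)
S=lambda u:onz(PS,np.array(u[:2])/2.6667+[230,100],u[2])
for k,u in dict(g=(142,246,109),c1=(292,277,108),c2=(237,148,108)).items():print(k,S(u))
print("slot from side dot",S((142,246,110))+66*e)
E
```

```text
[601.33762279 153.65855201] [593.59205101  86.10399515] 67.99714725949379 -0.11415803684483337
slot [559.3883369  125.54077358]
[651.91913594 299.57469811] [617.55386533  45.10406104] 256.7806008196878 -0.1342340160848883
slot [567.31150063 126.76437957]
g [498.8128392 139.0613118]
c1 [612.18060979  39.85367837]
c2 [653.06882894 292.83185223]
slot from side dot [563.63487608 127.80029694]
```

```bash
python3 -m pendant '[[[0,0,0.2],[0,0,0],-0.4],[[0,0,0.5],[0,0,0],-0.4],[[0,0,0.8],[0,0,0],-0.4],[[0,0,0.9],[0,0,0],-0.4],[[0,0,0.9],[0,0,0],-0.4],[[0,0,0.8],[0,0,0],-0.4],[[0,0.3,0.5],[0,0,0],-0.4],[[-0.05,0.6,0.2],[0,0,0.3],-0.4],[[-0.1,0.8,0],[0,0,0.4],-0.4],[[-0.1,0.9,0],[0,0,0.5],-0.4]]'; python3 -m pendant '[[[-0.1,0.9,0],[0,0,0.5],-0.4],[[-0.1,0.9,0],[0,0,0.3],-0.4],[[-0.1,0.9,0],[0,0,0],-0.4],[[-0.1,0.9,0],[0,0,0],-0.4],[[-0.1,0.9,0],[0,0,0],-0.4],[[-0.05,0.9,0],[0,0,0],-0.4],[[-0.02,0.9,0],[0,0,0],-0.4],[[0,0.8,0],[0,0,0],-0.4],[[0,0.5,0],[0,0,0],-0.4],[[0,0.2,0],[0,0,0],-0.4]]'; python3 -m pendant '[[[0,0,0],[0,0,0],-0.4],[[0,0,0],[0,0,0],-0.4],[[0,0,0],[0,0,0],-0.4],[[0,0,0],[0,0,0],-0.4],[[0,0,0],[0,0,0],-0.4],[[0,0,0],[0,0,0],-0.4],[[0,0,0],[0,0,0],-0.4],[[0,0,0],[0,0,0],-0.4],[[0,0,0],[0,0,0],-0.4],[[0,0,0],[0,0,0],-0.4]]'
python3 - <<'E'
from h import *
a=cv2.resize(bot.capture("side")[60:260,220:420],(600,600),interpolation=cv2.INTER_CUBIC)
cv2.imwrite("pics/s5.png",a)
E
```

```text
time: 20.4
tool_pos: [576.8, -109.4, 205.0]
tcp_rot: [3.141, -0.001, 2.906]
contact_force: [-0.4, -0.2, -4.2]
grip_width: 61.4
finger_force: 30.0
time: 21.23
tool_pos: [559.3, 126.7, 204.5]
tcp_rot: [3.141, -0.002, 3.004]
contact_force: [1.1, -0.3, -5.3]
grip_width: 61.3
finger_force: 30.0
time: 22.07
tool_pos: [560.3, 124.3, 205.4]
tcp_rot: [3.141, 0.0, 3.001]
contact_force: [-0.7, 0.1, -5.2]
grip_width: 60.8
finger_force: 30.0
```

View pics/s5.png

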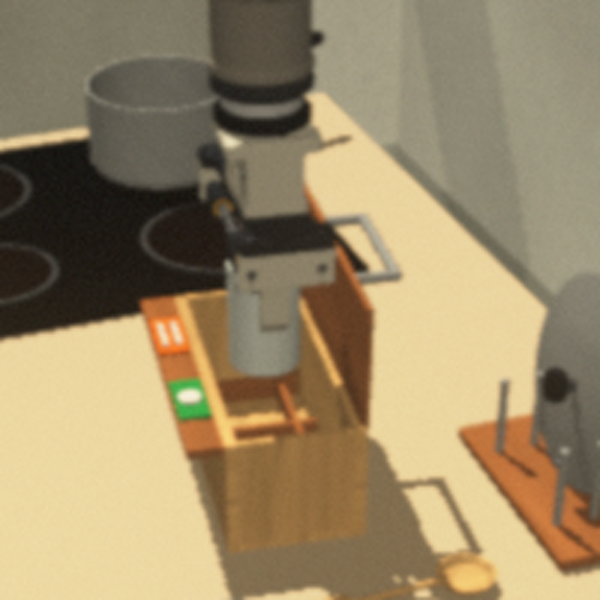

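The canister hangs upright over the green slot, with its bottom edge at about crop (264,374), which is pixel (308,185). The flap is clear. I'll check where the canister sits in the hand.

```bash
python3 - <<'E'
from h import *
for z in (145,175):
    q=PS@[560.3,124.3,z,1];print(z,q[:2]/q[2])
    q=PS@[563.5,127.5,z,1];print(z,q[:2]/q[2])
E
```

```text
145 [307.84988871 178.30364598]
145 [308.62054147 177.47060936]
175 [307.68498025 167.76979986]
175 [308.46618799 166.95139454]
```

```bash
python3 -m pendant '[[[0.1,0.1,0],[0,0,0],-0.4],[[0,0,-0.3],[0,0,0],-0.4],[[0,0,-0.4],[0,0,0],-0.4],[[0,0,-0.5],[0,0,0],-0.4],[[0,0,-0.5],[0,0,0],-0.4],[[0,0,-0.5],[0,0,0],-0.4],[[0,0,-0.5],[0,0,0],-0.4],[[0,0,-0.4],[0,0,0],-0.4],[[0,0,-0.3],[0,0,0],-0.4],[[0,0,0],[0,0,0],-0.4]]'; python3 -m pendant '[[[0,0,-0.2],[0,0,0],-0.4],[[0,0,-0.2],[0,0,0],-0.4],[[0,0,-0.2],[0,0,0],-0.4],[[0,0,-0.15],[0,0,0],-0.4],[[0,0,-0.1],[0,0,0],-0.4],[[0,0,0],[0,0,0],-0.4],[[0,0,0],[0,0,0],-0.4],[[0,0,0],[0,0,0],-0.4],[[0,0,0],[0,0,0],-0.4],[[0,0,0],[0,0,0],-0.4]]'
```

```text
time: 22.95
tool_pos: [562.0, 127.3, 100.8]
tcp_rot: [-3.141, -0.004, 3.001]
contact_force: [0.8, 0.4, -3.8]
grip_width: 61.3
finger_force: 30.0
time: 23.78
tool_pos: [563.5, 127.3, 78.2]
tcp_rot: [3.141, 0.001, 3.001]
contact_force: [0.4, -0.0, -4.3]
grip_width: 61.4
finger_force: 30.0
```

```bash
python3 -m pendant '[[[0,0,-0.08],[0,0,0],-0.4],[[0,0,-0.08],[0,0,0],-0.4],[[0,0,-0.06],[0,0,0],-0.4],[[0,0,-0.04],[0,0,0],-0.4],[[0,0,0],[0,0,0],-0.4],[[0,0,0],[0,0,0],-0.4],[[0,0,0],[0,0,0],-0.4],[[0,0,0],[0,0,0],-0.4],[[0,0,0],[0,0,0],-0.4],[[0,0,0],[0,0,0],-0.4]]'
```

```text
time: 24.62
tool_pos: [563.3, 127.3, 70.1]
tcp_rot: [3.142, -0.0, 3.001]
contact_force: [-1.7, -0.4, -0.5]
grip_width: 61.4
finger_force: 30.0
```

The weight has come off the gripper, so the canister is on the floor. I'll release it and retreat.

```bash
python3 -m pendant '[[[0,0,0],[0,0,0],0.4],[[0,0,0],[0,0,0],0.65],[[0,0,0],[0,0,0],0.65],[[0,0,0],[0,0,0],0.65],[[0,0,0],[0,0,0],0.65],[[0,0,0.3],[0,0,0],0.65],[[0,0,0.7],[0,0,0],0.65],[[0,0,0.9],[0,0,0],0.65],[[0,0,0.9],[0,0,0],0.65],[[0,0,0.9],[0,0,0],0.65]]'; python3 -m pendant '[[[0,0,0.9],[0,0,0],0.65],[[0,0,0.5],[0,0,0],0.65],[[-0.8,0,0],[0,0,0],0.65],[[-0.8,0.3,0],[0,0,0],0.65],[[-0.8,0.6,0],[0,0,0],0.65],[[-0.8,0.8,0],[0,0,0],0.65],[[-0.8,0.9,0],[0,0,0],0.65],[[-0.6,0.9,0],[0,0,0],0.65],[[-0.3,0.9,0],[0,0,0],0.65],[[0,0.5,0],[0,0,0],0.65]]'
python3 - <<'E'
from h import *
a=cv2.resize(bot.capture("side")[130:370,230:480],(400,384),interpolation=cv2.INTER_CUBIC)
b=cv2.resize(bot.capture("top")[110:310,120:460],(400,235),interpolation=cv2.INTER_CUBIC)
cv2.imwrite("pics/f.png",np.hstack([a,np.vstack([b,np.zeros((149,400,3),np.uint8)])]))
E
```

```text
time: 25.45
tool_pos: [563.1, 127.3, 182.9]
tcp_rot: [3.141, 0.0, 3.001]
contact_force: [0.1, 0.3, -0.2]
grip_width: 75.4
finger_force: 0.0
time: 26.28
tool_pos: [414.2, 276.6, 224.2]
tcp_rot: [3.14, 0.0, 3.003]
contact_force: [-0.5, 0.6, -0.1]
grip_width: 75.8
finger_force: 0.0
```

View pics/f.png

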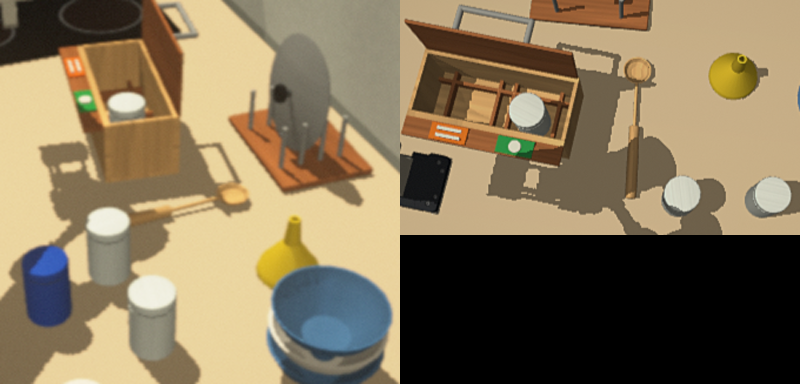

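The canister stands upright in the green-dot slot, the flap is up, and the empties, bowls, funnel and spoon are where they were. I'll hand the job in.

```bash
python3 -c "
from plant import bot
print(bot.close_job())"
```

```text
the job is handed in; nothing more can be done
None
```

The full canister was canister C by my own lettering (about 4.2 N against 1.0–1.5 N for the other two); it now stands upright on the floor of the green-dot slot with the flap left upright, the last pictures show the empties and bystanders in place, and I handed the job in at about 26 s with no verdict returned.

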